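# Take the twist-lock cap off the griddle's gas inlet, whichever way it turns

### The job

The gas hose is to go on the griddle: take the red twist-lock cap off the inlet beside it. Such caps are made in both hands and this one's looks do not tell, so try turning it one way and, if it stops short, the other way, until it is free. Lift it straight up some 6 cm or more above its seat and finish there, still holding it level in the gripper over the inlet; leave the whisk, the spoon rest and the lidded bowl where they are.

Things in the scene. Friction and masses are not known exactly. Their poses are not given: they have to be found in the camera images.
- cap: Red plastic twist-lock cap, about 90 g, loose part. Round skirt 56 mm across (59 over the knurls), 30 mm high; on top a grip rib 50 mm long along the cap's x, 14 mm thick along its y, rising 30 mm above the skirt (top 60 mm above the origin). Origin: centre of the underside, on the seat at the start; z up along its axis. Pinch the rib across its y from above.
- rib (a point): Point in the cap's rib, on its axis, 10 mm below the rib's top; axes as the cap's. Locked, the cap gives 1.5 mm when pulled up. One way only (clockwise or anticlockwise, drawn afresh each time) it turns with hardly any resistance and lifts off freely 52 to 115 degrees from where it was found (aim for 60); the other way it meets a hard stop after 3 to 18 degrees.
- inlet (a point): Centre of the brass seat flange (72 mm across) of the griddle's gas inlet, 60 mm above the worktop, on which the cap stands. Its axes are the griddle's; the cap's x starts within 4 degrees of its x. Inside the cap a post 18 mm high stands on the seat.
- griddle: Stainless table griddle, fixed, 360 (x) by 340 (y) mm, 130 mm high at its back rim, its drip tray drawn out at the -x side. Origin: on the worktop under its centre. The inlet stands 290 mm from the origin along its -y, on a 75 mm square block, 120 mm clear of the griddle's side.
- bowl: White porcelain bowl, 140 mm across, 60 mm high; origin: centre of the underside. Leave alone.
- bowl_lid: Glass lid lying on the bowl, 146 mm across, steel knob up to 27 mm above its underside; origin: centre of the underside. Leave alone.
- spoon_rest: Stainless spoon rest, about 200 mm long along its x, 90 mm wide, 14 mm high; origin: underside, 55 mm from the centre of its round end. Leave alone.
- whisk: Whisk with grey silicone wires lying along its x, 260 mm long, 56 mm wide; origin: on the worktop under its middle, handle to -x. Leave alone.
Not all that is in view belongs to the job. Of the things shaped like the cap, the red one is meant.

How it is judged (in metres and radians):
On the way:
1. the cap is turned well past the stop while still on its seat (angle between the x axis of cap and the x axis of inlet, either way round above 0.55 rad and z of cap in the frame of inlet below 0.006 m and horizontal distance between cap and inlet below 0.006 m), for 0.1 s.
At the end, for the whole second after the job is handed in: The cap is gripped between the fingers, at rest, its underside at least 45 mm above the seat and its axis within 60 mm of the inlet's, tilted less than 0.3 rad, touching no part of the griddle; bowl, lid, spoon rest and whisk within 30 mm of where they began (z of cap in the frame of inlet above 0.045 m and horizontal distance between cap and inlet below 0.06 m and angle between cap's own z axis and vertical below 0.3 rad and contact force between cap and the fingers above 1 N and contact force between cap and griddle below 0.1 N and linear speed of cap below 0.05 m/s and distance of each of bowl, bowl_lid, spoon_rest, whisk from where it was at the start of the episode below 0.03 m); the arm keeps its last pose, push and grip.
It fails at once if the bowl, its lid, the spoon rest or the whisk is pushed away by more than 30 mm (distance of any of bowl, bowl_lid, spoon_rest, whisk from where it was at the start of the episode above 0.03 m).
It also fails if it takes over 45 s, if anything falls off the work surface, if the arm or the gripper's body presses on something with over 40 N, if the wrist force passes 120 N, or if a joint passes its speed limit or range.

### The arm

A 6-joint arm with a two-finger parallel gripper is mounted at the origin on the work surface. World frame = base frame: x ahead of the robot, y to its left, z up, the work surface at z = 0. Lengths are in m, angles in degrees, forces in N, time in s.
With the tool pointing down it reaches from about 0.4 to 0.825 m from the base axis. Payload 7 kg.
Tool frame: the origin (TCP) lies midway between the tips of the shut fingers; the grasp point (between the pads) lies r.grasp_offset behind it (r.grasp_offset is the distance from the TCP to the grasp point, in m); x points along the fingers, z is the direction in which the jaws open and shut, and the axes are right-handed (so a half turn about x gives the same grasp; the last joint's range is limited). The gripper opens to 88 mm and grips with 3 to 60 N. Pads are 19 mm wide; open, the fingers measure 130 mm over their backs; the gripper's body (78 mm by 193 mm) begins 47 mm behind the grasp point.
Start: joints at [82.454, 20.546, 0.682, 0, -70.136, -16.507], TCP at [0.275, 0.616, 0.227] pointing down, gripper open.
Joint ranges: [-176.03, 176.03], [-82.01, 121.73], [-58.28, 71.71], [-173.87, 95.51], [-174.79, -0.11], [-173.66, 173.66]. Speed limits (degrees/s): [136.94, 136.94, 172.46, 180, 180, 180].

### API

Orientations are given as [roll, pitch, yaw] about the fixed x, y, z axes, in that order (R = Rz(yaw) Ry(pitch) Rx(roll)).
In Python, from plant import readout, vision, close_job, r gives the robot as it stands.
- The arm moves only by the shell command python3 -m handwheel 'ROWS' [OPENING] [FORCE]. ROWS is JSON, a list that holds one entry, the list of rows, each a list of 4 numbers: the shift along the world's x, y, z in units of 40 mm (1.0 is 40 mm), then the turn about the world's z in units of 5 degrees (1.0 is 5 degrees). In form: [[[tx, ty, tz, roll], ...]]. A call has 1 to 8 rows; each row shifts and turns the pose as measured when the row begins; what a row does not reach is not made up. A row lasts 1/10 s, in which the tool goes at most 50 mm and 8.59 degrees, less where a joint would pass 70% of its speed; a pose out of reach is approached as far as the arm can. A call is refused whole if a number of a shift passes 1 or a number of a turn 1, either way. A call with a gripper value outside its range is refused whole. OPENING is the finger opening in mm, from 0 to 87.6, set as the call begins (- or left out, the last holds). The fingers move at their own pace and stop on an object; FORCE is the grip in N (left out, the last holds). Time passes only in rows, so rows that do not move let the fingers close. It gives the time, the measured TCP pose, the force and the opening at its end, in the units of the state.
- readout.get_state(): the state, without advancing time (a new reading comes with each control period).
- vision.capture(name): name is "scene" or "top" or "wrist"; returns the picture (384x512x3 uint8, blue, green, red); there is no depth.
- vision.get_calibration(name): a dict with "intrinsics" (3x3 intrinsics, pixels), "dist" ([k1, k2, p1, p2, k3] as OpenCV has them; the pictures are not rectified), "pose" (4x4, takes a point from camera to world coordinates). Camera axes: x right, y up, looking along -z (the intrinsics and any distortion apply to the point x, -y, -z); pixel columns grow to the right and rows downward; lengths in m; the calibration is good to about 2 mm. A picture is of the moment at which its call begins: read the wrist's pose just before it. get_calibration takes no time and is no camera call; for the wrist camera it gives the pose at the moment of the call.
- close_job(): hands the job in, once; it reports no verdict.
The state is a dict: "time_s": time; "joints": joint angles; "qd": joint speeds; "joint_torque": joint torques, N m; "tcp_pos": TCP position; "eef_rot": TCP orientation; "contact_force": force on the tool from outside, world axes, zero at the start; "moment": the same for the moment, N m; "gripper_width": finger opening in m.
Only numpy, scipy, OpenCV 4.12 (cv2) and the standard library are available. Lean on these libraries where they do the work, as an engineer would, in place of code of your own. Each camera call takes 0.05 s, during which the arm holds its last target.

## Working session

There is one attempt and no reset: what is moved stays moved. The work goes in short steps, Python scripts to look and compute and a shell command to move; the robot and the scene stay as the last step left them, time stands still between calls to the robot, and variables do not carry over. Pictures are saved under pics/ and viewed, and the job is handed in when it is done.

```bash
mkdir -p pics; ls
python3 - <<'E'
from plant import readout, vision, r
import cv2
print(readout.get_state()); print(r.grasp_offset)
for n in ("scene","top","wrist"):
    c=vision.get_calibration(n); print(n,c)
    cv2.imwrite(f"pics/{n}0.png",vision.capture(n))
E
```

```text
pics
{'time_s': 0.0, 'joints': array([ 8.24549038e+01,  2.05925139e+01,  6.34490898e-01, -1.95208737e-02,
       -7.01370813e+01, -1.65086028e+01]), 'qd': array([ 0.01591264,  0.05781024, -0.08146169,  0.07225623,  0.08972861,
       -0.07909061]), 'joint_torque': array([ 2.21019204e-04, -5.82716596e+01,  2.93053347e+01,  6.99751407e+00,
        6.99750308e-03, -1.34531742e-04]), 'tcp_pos': array([0.27493545, 0.61593416, 0.22561786]), 'eef_rot': array([   5.58878587,   89.90314087, -108.47156091]), 'contact_force': array([ 0.623911  , -0.24964342, -0.08988699]), 'moment': array([-0.03609208, -0.01083724,  0.00870423]), 'gripper_width': 0.08744341063541161}
0.0188
scene {'intrinsics': array([[392.70686562,   0.        , 253.53032822],
       [  0.        , 392.70686562, 193.90196771],
       [  0.        ,   0.        ,   1.        ]]), 'dist': array([-0.13309693,  0.        ,  0.        ,  0.        ,  0.        ]), 'pose': array([[-0.44131119, -0.65125478,  0.61734241,  1.32819117],
       [ 0.8973445 , -0.32346453,  0.30023914,  0.37996856],
       [ 0.0041562 ,  0.68646771,  0.727
[... 405 characters left out ...]
3],
       [-0.99989384,  0.00681018,  0.01288115,  0.0516942 ],
       [ 0.0138214 ,  0.1634795 ,  0.98644991,  1.33185403],
       [ 0.        ,  0.        ,  0.        ,  1.        ]])}
wrist {'intrinsics': array([[300.76763731,   0.        , 255.14000344],
       [  0.        , 300.76763731, 193.10016595],
       [  0.        ,   0.        ,   1.        ]]), 'dist': array([-0.04730837,  0.        ,  0.        ,  0.        ,  0.        ]), 'pose': array([[-0.4071887 ,  0.87420955,  0.26449014,  0.346957  ],
       [-0.91334266, -0.39024715, -0.11624259,  0.58467839],
       [ 0.00159614, -0.2889028 ,  0.9573571 ,  0.38478665],
       [ 0.        ,  0.        ,  0.        ,  1.        ]])}
```

View pics/scene0.png

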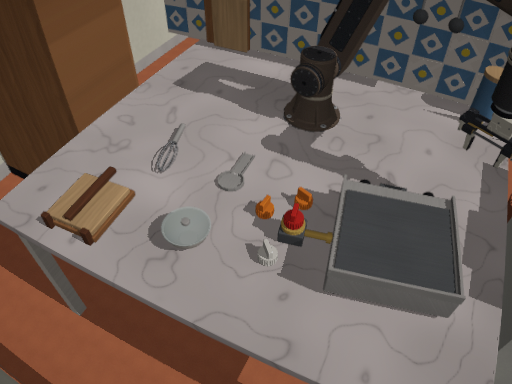

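View pics/top0.png

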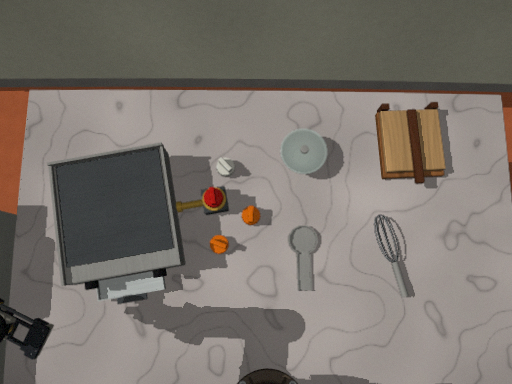

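View pics/wrist0.png

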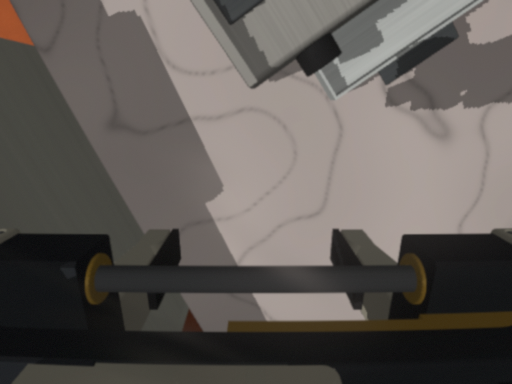

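The things shaped like the cap, by top-view pixel, are: red on the brass seat (213,198), orange (251,215), orange (219,244) and white (225,167). I choose the red one, which is on the block joined to the griddle by the brass pipe. I'll check it in a close crop and measure it.

```bash
cat > h.py <<'E'
import numpy as np, cv2
from plant import vision
def ray(c,px):
    K,d,T=c['intrinsics'],c['dist'],c['pose']
    u=cv2.undistortPoints(np.array([[px]],float),K,d)[0,0]
    v=T[:3,:3]@np.array([u[0],-u[1],-1.]); return T[:3,3],v/np.linalg.norm(v)
def onz(c,px,z):
    o,v=ray(c,px); return o+v*(z-o[2])/v[2]
def tri(r1,r2):
    (a,u),(b,w)=r1,r2
    s=np.linalg.lstsq(np.stack([u,-w],1),b-a,rcond=None)[0]
    p,q=a+u*s[0],b+w*s[1]; return (p+q)/2,np.linalg.norm(p-q)
def red(im):
    h=cv2.cvtColor(im,cv2.COLOR_BGR2HSV)
    m=(((h[...,0]<5)|(h[...,0]>174))&(h[...,1]>200)&(h[...,2]>60)).astype(np.uint8)
    n,l,s,c=cv2.connectedComponentsWithStats(m)
    return m,[(s[i].tolist(),c[i].round(1).tolist()) for i in range(1,n) if s[i][4]>15]
E
python3 - <<'E'
from h import *
for n,(x,y) in (("scene",(293,220)),("top",(213,198))):
    im=cv2.imread(f"pics/{n}0.png"); print(n,red(im)[1])
    cv2.imwrite(f"pics/{n}crop.png",cv2.resize(im[y-35:y+35,x-45:x+45],None,fx=8,fy=8,interpolation=cv2.INTER_CUBIC))
E
```

```text
scene [([284, 203, 19, 27, 342], [293.3, 218.0])]
top [([204, 188, 19, 19, 272], [212.8, 197.2])]
```

Run:
```python
import cv2
a=cv2.imread("pics/scenecrop.png");b=cv2.imread("pics/topcrop.png")
cv2.imwrite("pics/both.png",cv2.resize(cv2.vconcat([a,b]),None,fx=.53,fy=.53))
```

```text
(no output)
```

View pics/topcrop.png

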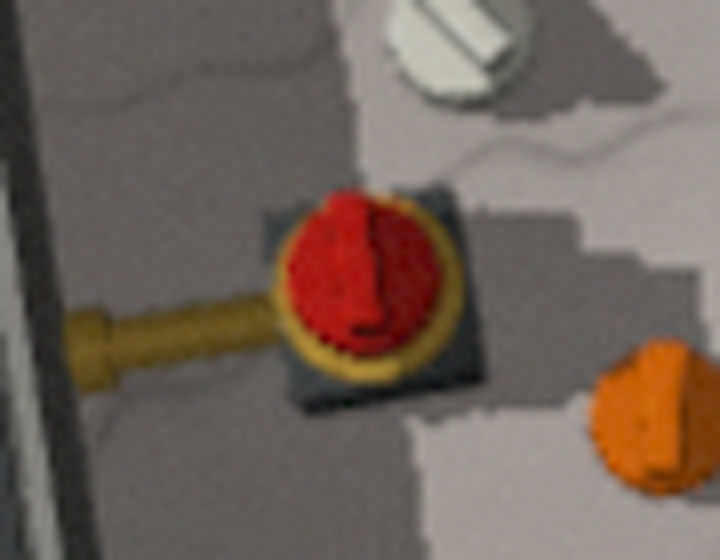

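View pics/scenecrop.png

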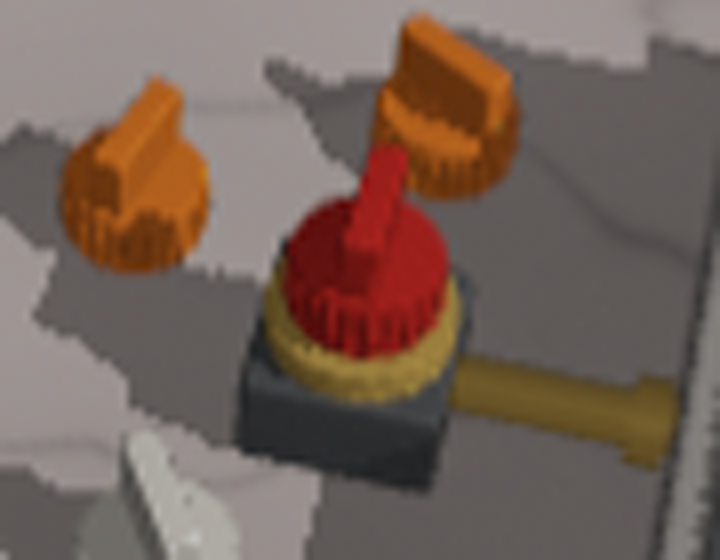

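The crop shows the red cap sitting on the brass flange and grey block, with its pipe going to the griddle. The flange centre is near top pixel (214,198.5) and the rib runs nearly along world x.

Run:
```python
from h import *
t=vision.get_calibration("top"); s=vision.get_calibration("scene")
T=lambda x,y:(168+(x+.5)/8-.5,163+(y+.5)/8-.5)
S=lambda x,y:(248+(x+.5)/8-.5,185+(y+.5)/8-.5)
print("flange top z.06",onz(t,T(369,288),.06), "L/R",onz(t,T(272,288),.06),onz(t,T(465,288),.06))
print("flange scene z.06",onz(s,S(362,308),.06),onz(s,S(264,308),.06),onz(s,S(462,308),.06))
a,b=onz(t,T(349,196),.12),onz(t,T(368,325),.12)
print("rib top",a,b,(a+b)/2,np.linalg.norm(a-b),np.degrees(np.arctan2(*(a-b)[1::-1])))
a,b=onz(s,S(364,240),.12),onz(s,S(388,152),.12)
print("rib scene",a,b,(a+b)/2,np.linalg.norm(a-b),np.degrees(np.arctan2(*(a-b)[1::-1])))
for z in (.12,.13): 
  a,b=onz(t,(163,147),z),onz(t,(181,249),z); print("griddle edge",a,b,np.degrees(np.arctan2(*(a-b)[1::-1])))
print("tri rib top",tri(ray(t,T(359,262)),ray(s,S(376,194))))
# skirt centre z.03+.06
print("skirt edge top",onz(t,T(288,275),.09),onz(t,T(441,275),.09))
print("cable/orange", onz(t,(251,215),.04),onz(t,(219,244),.04),onz(t,(225,167),.04))
```

```text
flange top z.06 [0.62225188 0.16339846 0.06      ] L/R [0.62199866 0.20003352 0.06      ] [0.62250309 0.12714587 0.06      ]
flange scene z.06 [0.62534154 0.16649146 0.06      ] [0.64122363 0.13429664 0.06      ] [0.60911787 0.19944624 0.06      ]
rib top [0.64569933 0.16606903 0.12      ] [0.59852006 0.15820658 0.12      ] [0.62210969 0.1621378  0.12      ] 0.04782992107705398 9.461422917823464
rib scene [0.64412886 0.1699015  0.12      ] [0.60216817 0.16197113 0.12      ] [0.62314851 0.16593632 0.12      ] 0.042703516889991334 10.702384835086232
griddle edge [0.76487131 0.31063295 0.12      ] [0.46677408 0.24759032 0.12      ] 11.94115900823281
griddle edge [0.76190246 0.30849623 0.13      ] [0.46626508 0.24597383 0.13      ] 11.941159008232804
tri rib top (array([0.62135364, 0.16361749, 0.11794866]), np.float64(0.0031607035309023923))
skirt edge top [0.62178969 0.19075436 0.09      ] [0.622181   0.13430069 0.09      ]
cable/orange [0.57556359 0.05029815 0.04      ] [0.48667516 0.14629576 0.04      ] [0.72545425 0.13212134 0.04      ]
```

```bash
cat >> h.py <<'E'
from scipy.spatial.transform import Rotation as Ro
from plant import readout
CAP=np.array([.6225,.1637])
def jaw():
    s=readout.get_state(); M=Ro.from_euler('xyz',s['eef_rot'],degrees=True).as_matrix()
    return s,np.degrees(np.arctan2(M[1,2],M[0,2])),M
def rep(goal=(*CAP,.2),want=None):
    s,a,M=jaw()
    print("t",round(s['time_s'],2),"tcp",s['tcp_pos'].round(4),"down",M[:,0].round(3),"jaw",round(a,1),"q",s['joints'].round(1),"F",s['contact_force'].round(1),"M",s['moment'].round(2),"w",round(s['gripper_width'],4))
    print("to go units",((np.array(goal)-s['tcp_pos'])/.04).round(2))
E
python3 -c "
from h import *
rep((.6225,.1637,.227))"
```

```text
t 0.15 tcp [0.275  0.6161 0.2258] down [-0.    -0.001 -1.   ] jaw -114.1 q [ 82.5  20.6   0.6  -0.  -70.1 -16.5] F [-0.9 -0.6  0.5] M [0.01 0.04 0.02] w 0.0874
to go units [  8.69 -11.31   0.03]
```

```bash
python3 -m handwheel '[[[0.6,-0.78,0,-1],[0.6,-0.78,0,-1],[0.6,-0.78,0,-1],[0.6,-0.78,0,-1]]]' 87; python3 -c "
from h import *
rep((.6225,.1637,.227))"
```

```text
time_s: 0.55
tcp_pos: [0.37, 0.4904, 0.2228]
eef_rot: [12.3, 89.7, -122.0]
contact_force: [0.4, -0.2, -0.4]
gripper_width: 0.087
t 0.55 tcp [0.37   0.4904 0.2228] down [-0.002 -0.004 -1.   ] jaw -134.3 q [ 71.1  15.2  -7.4  -0.1 -67.6 -25.4] F [ 0.4 -0.2 -0.4] M [ 0.02 -0.14  0.05] w 0.087
to go units [ 6.31 -8.17  0.1 ]
```

```bash
python3 -m handwheel '[[[0.6,-0.78,0,1],[0.6,-0.78,0,1],[0.6,-0.78,0,1],[0.6,-0.78,0,1],[0.6,-0.78,0,1],[0.6,-0.78,0,1],[0.6,-0.78,0,1],[0.6,-0.78,0,1]]]'; python3 -c "
from h import *
rep((.6225,.1637,.227))"
```

```text
time_s: 1.35
tcp_pos: [0.5669, 0.2287, 0.2217]
eef_rot: [-0.0, 89.6, -93.0]
contact_force: [1.6, 1.6, 0.7]
gripper_width: 0.0873
t 1.35 tcp [0.5669 0.2287 0.2217] down [-0.    -0.006 -1.   ] jaw -93.0 q [ 40.4  14.9  -8.1   0.3 -67.2  46.5] F [1.6 1.6 0.7] M [ 0.12 -0.08  0.03] w 0.0873
to go units [ 1.39 -1.62  0.13]
```

```bash
python3 -m handwheel '[[[0.6,-0.75,0,1],[0.6,-0.75,0,1],[0.2,-0.12,0,0.5],[0,0,0,0]]]'
python3 - <<'E'
from h import *
rep((*CAP,.227))
c=vision.get_calibration("wrist"); im=vision.capture("wrist"); cv2.imwrite("pics/w1.png",im); print(red(im)[1])
for z in (.12,.09,.06):
    p=np.linalg.inv(c['pose'])@[*CAP,z,1]; print(z,cv2.projectPoints(np.array([[p[0],-p[1],-p[2]]]),np.zeros(3),np.zeros(3),c['intrinsics'],c['dist'])[0].ravel())
E
```

```text
time_s: 1.75
tcp_pos: [0.6265, 0.1561, 0.2201]
eef_rot: [-17.3, 89.6, -97.4]
contact_force: [0.2, 0.1, -0.5]
gripper_width: 0.0869
t 1.75 tcp [0.6265 0.1561 0.2201] down [-0.001 -0.008 -1.   ] jaw -80.1 q [ 31.5  18.1  -3.8   0.4 -68.3  68.2] F [ 0.2  0.1 -0.5] M [0.01 0.03 0.  ] w 0.0869
to go units [-0.1   0.19  0.17]
[([218, 161, 34, 56, 1159], [236.5, 189.8])]
0.12 [245.54105491 196.13133219]
0.09 [246.20542114 187.07762396]
0.06 [246.75440296 179.60462737]
```

View pics/w1.png

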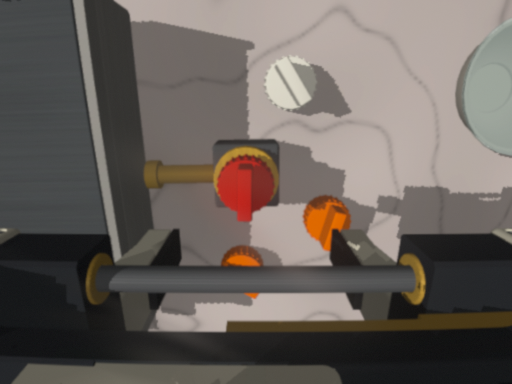

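The wrist view agrees with the estimate. The flange is centred at (247,180), predicted (246.8,179.6), and the rib is at column 245 and parallel to image vertical, so it is square to the jaws. Descending.

```bash
python3 -m handwheel '[[[-0.1,0.19,-0.5,0],[0,0,-0.7,0],[0,0,-0.7,0],[0,0,-0.3,0],[0,0,0,0]]]'; python3 -c "
from h import *
rep((*CAP,.096))"
```

```text
time_s: 2.3
tcp_pos: [0.6192, 0.168, 0.131]
eef_rot: [-3.3, 89.6, -83.7]
contact_force: [0.8, 0.5, -0.2]
gripper_width: 0.0864
t 2.3 tcp [0.6192 0.168  0.131 ] down [ 0.001 -0.006 -1.   ] jaw -80.4 q [ 32.8  21.6 -11.    0.4 -57.5  66.6] F [ 0.8  0.5 -0.2] M [-0.05 -0.08  0.08] w 0.0864
to go units [ 0.08 -0.11 -0.88]
```

```bash
python3 -m handwheel '[[[0.08,-0.11,-0.4,0],[0,0,-0.3,0],[0,0,-0.1,0],[0,0,0,0]]]'; python3 -c "
from h import *
rep((*CAP,.096))
cv2.imwrite('pics/w2.png',vision.capture('wrist'))"
```

```text
time_s: 2.7
tcp_pos: [0.6236, 0.1662, 0.1022]
eef_rot: [39.8, 89.6, -40.5]
contact_force: [-0.4, 0.0, 0.5]
gripper_width: 0.087
t 2.7 tcp [0.6236 0.1662 0.1022] down [ 0.005 -0.005 -1.   ] jaw -80.3 q [ 32.4  23.3 -12.6   0.5 -53.9  66.9] F [-0.4  0.   0.5] M [-0.03 -0.02  0.02] w 0.087
to go units [-0.03 -0.06 -0.16]
```

View pics/w2.png

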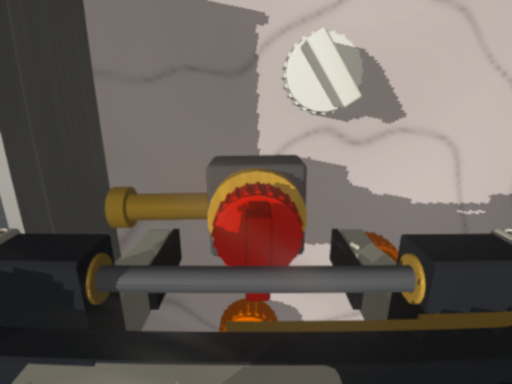

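The rib (column 258) is centred between the fingers (about 256) and the skirt is below the tips. I'll lower a little and close.

```bash
python3 -m handwheel '[[[-0.03,-0.06,-0.15,0],[0,0,0,0],[0,0,0,0]]]'; python3 -m handwheel '[[[0,0,0,0],[0,0,0,0],[0,0,0,0],[0,0,0,0],[0,0,0,0],[0,0,0,0]]]' 0 25; python3 -c "
from h import *
rep((*CAP,.096))"
```

```text
time_s: 3.05
tcp_pos: [0.6234, 0.1643, 0.0981]
eef_rot: [59.9, 89.5, -20.4]
contact_force: [-0.4, 0.1, 0.4]
gripper_width: 0.0868
time_s: 3.65
tcp_pos: [0.6238, 0.1644, 0.0989]
eef_rot: [64.5, 89.4, -15.9]
contact_force: [0.1, 0.3, -0.3]
gripper_width: 0.0446
t 3.65 tcp [0.6238 0.1644 0.0989] down [ 0.009 -0.003 -1.   ] jaw -80.3 q [ 32.3  23.4 -13.1   0.5 -53.2  67.1] F [ 0.1  0.3 -0.3] M [-0.03  0.07 -0.02] w 0.0446
to go units [-0.03 -0.02 -0.07]
```

```bash
python3 -m handwheel '[[[0,0,0,0],[0,0,0,0],[0,0,0,0],[0,0,0,0],[0,0,0,0],[0,0,0,0]]]' 0 25; python3 -c "
from h import *
rep((*CAP,.096))
"
```

```text
time_s: 4.25
tcp_pos: [0.6238, 0.1643, 0.0988]
eef_rot: [63.9, 89.4, -16.5]
contact_force: [0.8, -0.0, 0.2]
gripper_width: 0.0138
t 4.25 tcp [0.6238 0.1643 0.0988] down [ 0.009 -0.003 -1.   ] jaw -80.3 q [ 32.3  23.4 -13.1   0.5 -53.2  67.1] F [ 0.8 -0.   0.2] M [0.01 0.02 0.01] w 0.0138
to go units [-0.03 -0.02 -0.07]
```

Gripped at 13.8 mm, which matches the 14 mm rib. Now trying anticlockwise.

```bash
python3 -m handwheel '[[[0,0,0,0],[0,0,0,0.5],[0,0,0,0.5],[0,0,0,0.5]]]' 0 25; python3 -c "
from h import *
rep((*CAP,.0988))
"; python3 -m handwheel '[[[0,0,0,0.5],[0,0,0,0.5],[0,0,0,0.5]]]'; python3 -c "
from h import *
rep((*CAP,.0988))
"
```

```text
time_s: 4.65
tcp_pos: [0.6239, 0.1647, 0.0987]
eef_rot: [67.5, 89.4, -5.1]
contact_force: [-0.9, 2.1, 1.9]
gripper_width: 0.0138
t 4.65 tcp [0.6239 0.1647 0.0987] down [ 0.01  -0.001 -1.   ] jaw -72.6 q [ 32.3  23.4 -13.1   0.4 -53.1  74.8] F [-0.9  2.1  1.9] M [ 0.67  0.55 -0.03] w 0.0138
to go units [-0.03 -0.02  0.  ]
time_s: 4.95
tcp_pos: [0.6236, 0.1651, 0.0988]
eef_rot: [73.5, 89.4, 8.6]
contact_force: [-1.1, -0.8, 0.9]
gripper_width: 0.0148
t 4.95 tcp [0.6236 0.1651 0.0988] down [ 0.01   0.001 -1.   ] jaw -64.9 q [ 32.3  23.3 -13.1   0.3 -53.1  82.7] F [-1.1 -0.8  0.9] M [-0.16  0.11 -0.64] w 0.0148
to go units [-0.03 -0.03  0.  ]
```

```bash
python3 -m handwheel '[[[0,0,0,0.4],[0,0,0,0]]]'; python3 -c "
from h import *
rep((*CAP,.0988))
"
```

```text
time_s: 5.15
tcp_pos: [0.6235, 0.165, 0.0988]
eef_rot: [77.6, 89.4, 14.7]
contact_force: [0.3, 1.0, -0.5]
gripper_width: 0.015
t 5.15 tcp [0.6235 0.165  0.0988] down [ 0.009  0.002 -1.   ] jaw -62.9 q [ 32.2  23.3 -13.    0.2 -53.1  84.7] F [ 0.3  1.  -0.5] M [-0.01 -0.22 -0.73] w 0.015
to go units [-0.03 -0.03  0.  ]
```

After 15–17° the moment has risen to -0.73 N m and the jaws are being prised open (15.0 mm), so this is the hard stop. Turning clockwise instead.

```bash
python3 -m handwheel '[[[0,0,0,-0.6],[0,0,0,-0.8],[0,0,0,-0.8],[0,0,0,-0.8],[0,0,0,-0.8],[0,0,0,-0.8],[0,0,0,-0.8]]]'; python3 -c "
from h import *
rep((*CAP,.0988))
"
```

```text
time_s: 5.85
tcp_pos: [0.6234, 0.1648, 0.0987]
eef_rot: [73.7, 89.5, -17.6]
contact_force: [-0.5, 1.1, 0.5]
gripper_width: 0.014
t 5.85 tcp [0.6234 0.1648 0.0987] down [ 0.009 -0.003 -1.   ] jaw -91.3 q [ 32.4  23.4 -13.1   0.5 -53.2  56. ] F [-0.5  1.1  0.5] M [-0.01  0.09  0.02] w 0.014
to go units [-0.02 -0.03  0.  ]
```

```bash
python3 -m handwheel '[[[0,0,0,-0.8],[0,0,0,-0.8],[0,0,0,-0.8],[0,0,0,-0.8],[0,0,0,-0.8],[0,0,0,-0.8],[0,0,0,-0.8],[0,0,0,-0.8]]]'; python3 -c "
from h import *
rep((*CAP,.0988))
"
```

```text
time_s: 6.65
tcp_pos: [0.6229, 0.1652, 0.0987]
eef_rot: [67.6, 89.5, -57.4]
contact_force: [-0.5, 0.1, 0.6]
gripper_width: 0.0138
t 6.65 tcp [0.6229 0.1652 0.0987] down [ 0.005 -0.008 -1.   ] jaw -125.0 q [ 32.5  23.5 -13.    0.7 -53.5  22.1] F [-0.5  0.1  0.6] M [0.19 0.16 0.09] w 0.0138
to go units [-0.01 -0.04  0.  ]
```

Clockwise turns freely. Continuing to just over 60°.

```bash
python3 -m handwheel '[[[0,0,0,-0.8],[0,0,0,-0.8],[0,0,0,-0.8],[0,0,0,-0.8],[0,0,0,-0.3],[0,0,0,0],[0,0,0,0]]]'
python3 - <<'E'
from h import *
rep((*CAP,.0988))
im=vision.capture("top");x,y=213,198
cv2.imwrite("pics/t3.png",cv2.resize(im[y-45:y+45,x-60:x+60],None,fx=6,fy=6,interpolation=cv2.INTER_CUBIC))
cv2.imwrite("pics/w3.png",vision.capture("wrist"))
E
```

```text
time_s: 7.35
tcp_pos: [0.6226, 0.1657, 0.0988]
eef_rot: [66.3, 89.4, -77.1]
contact_force: [-0.4, -0.7, 0.2]
gripper_width: 0.0139
t 7.35 tcp [0.6226 0.1657 0.0988] down [ 0.002 -0.01  -1.   ] jaw -143.4 q [ 32.5  23.6 -12.8   0.7 -53.8   3.7] F [-0.4 -0.7  0.2] M [ 0.02  0.   -0.06] w 0.0139
to go units [-0.   -0.05 -0.  ]
```

View pics/w3.png

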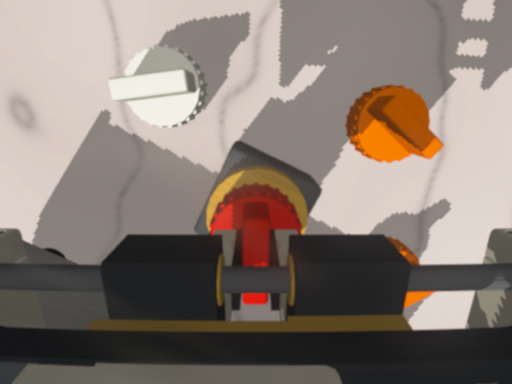

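The cap turned with the gripper: the rib is still between the pads at column 256 while the block appears rotated. Test lift with a force check.

```bash
python3 -m handwheel '[[[0,0,0.12,0],[0,0,0.12,0],[0,0,0,0]]]'; python3 -c "
from h import *
rep((*CAP,.17))
"
```

```text
time_s: 7.75
tcp_pos: [0.6224, 0.1655, 0.1088]
eef_rot: [61.7, 89.4, -81.7]
contact_force: [0.1, -0.1, -0.4]
gripper_width: 0.0137
t 7.75 tcp [0.6224 0.1655 0.1088] down [ 0.001 -0.01  -1.   ] jaw -143.4 q [ 32.5  23.  -12.2   0.6 -55.    3.7] F [ 0.1 -0.1 -0.4] M [ 0.04 -0.01  0.02] w 0.0137
to go units [ 0.   -0.04  1.53]
```

```bash
python3 -m handwheel '[[[0,0,0.3,0],[0,0,0.4,0],[0,0,0.4,0],[0,0,0.4,0],[0,-0.04,0.2,0],[0,0,0,0],[0,0,0,0],[0,0,0,0]]]'
python3 - <<'E'
from h import *
rep((*CAP,.17))
for n in("scene","wrist"):
    im=vision.capture(n)
    cv2.imwrite(f"pics/{n}4.png",im)
    if n=="scene": cv2.imwrite("pics/scene4c.png",cv2.resize(im[150:290,200:380],None,fx=4,fy=4,interpolation=cv2.INTER_CUBIC))
E
```

```text
time_s: 8.55
tcp_pos: [0.6218, 0.1635, 0.1824]
eef_rot: [64.8, 89.4, -78.5]
contact_force: [0.5, 0.4, -1.2]
gripper_width: 0.0135
t 8.55 tcp [0.6218 0.1635 0.1824] down [ 0.002 -0.009 -1.   ] jaw -143.3 q [ 32.4  19.3  -7.4   0.6 -63.6   4. ] F [ 0.5  0.4 -1.2] M [ 0.04 -0.    0.01] w 0.0135
to go units [ 0.02  0.01 -0.31]
```

View pics/scene4c.png

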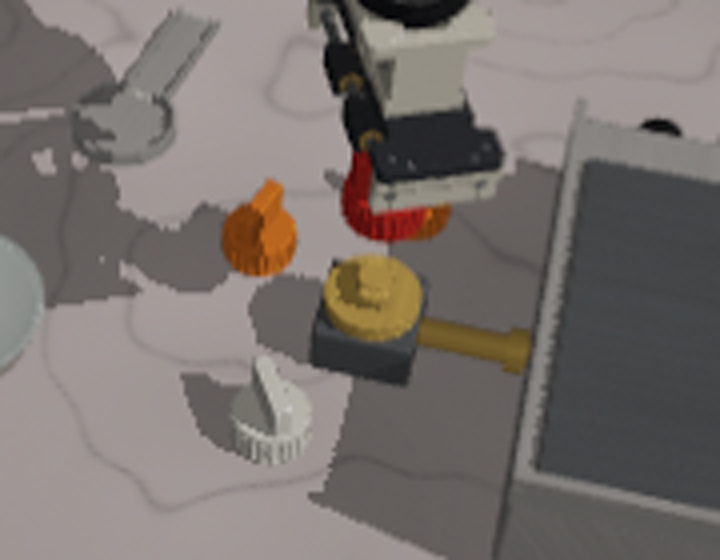

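View pics/wrist4.png

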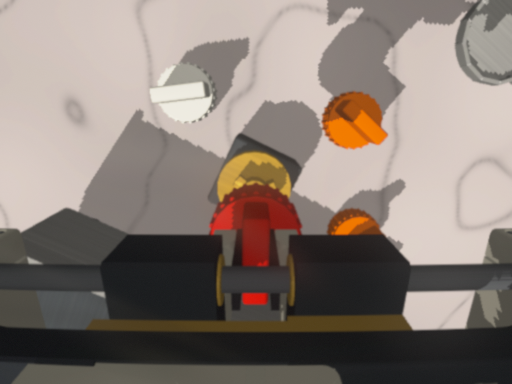

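View pics/scene4.png

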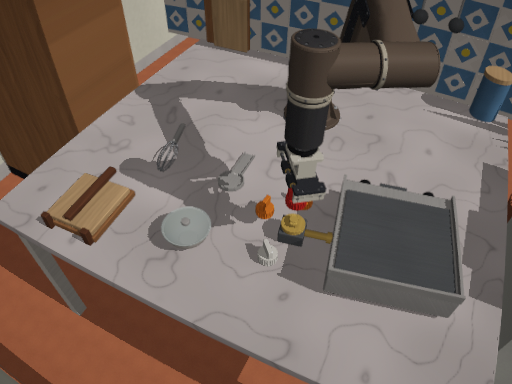

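The cap is held level above the bare brass seat, and the TCP has risen 84 mm since the grip. The bowl (186,230), spoon rest (232,180) and whisk (168,150) are where they were. Handing in.

```bash
python3 -m handwheel '[[[0,0,0,0],[0,0,0,0],[0,0,0,0]]]'; python3 -c "
from h import *
rep((*CAP,.17))
from plant import close_job
print(close_job())"
```

```text
time_s: 8.95
tcp_pos: [0.6212, 0.1632, 0.1805]
eef_rot: [48.3, 89.4, -95.0]
contact_force: [-0.4, 0.7, -1.4]
gripper_width: 0.0138
t 8.95 tcp [0.6212 0.1632 0.1805] down [-0.001 -0.011 -1.   ] jaw -143.3 q [ 32.4  19.4  -7.4   0.6 -63.5   4. ] F [-0.4  0.7 -1.4] M [ 0.06 -0.01  0.06] w 0.0138
to go units [ 0.03  0.01 -0.26]
the job is handed in; nothing more can be done
None
```

The red cap is off the inlet, and I handed the job in at 8.95 s with the gripper still holding it over the seat; no verdict is reported.

- **Turning:** I pinched the rib with 25 N. Anticlockwise it met the hard stop: at 15–17° of gripper turn the moment was about 0.7 N m and the jaws were being prised open. Clockwise it turned freely to about 63° from where it started, and it then lifted without resistance.
- **Last checks:**
  - The tool stood about 82 mm higher than when it gripped and about 1.5 mm from the measured inlet axis, with under 1° of tilt.
  - The jaws read 13.8 mm on the 14 mm rib, and about 1.4 N was hanging on the wrist.
  - The last pictures show the bare seat under the cap, and the bowl with its lid, the spoon rest and the whisk unmoved by eye.
- **What disagreed:** the two fixed cameras put the rib 3–4 mm apart. The wrist view agreed with the average I used to within a pixel or two.

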